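# Lay the breakfast tray

## Robot

A 6-joint arm with a two-finger parallel gripper is mounted at the origin on a cart in front of the work surface, level with it; the furniture and walls round the work are solid. World frame = base frame: x ahead of the robot, y to its left, z up, the work surface at z = 0. Lengths are in m, angles in degrees, forces in N, time in s.
With the tool pointing down it reaches from about 0.3 to 0.825 m from the base axis. Payload 5.4 kg.
Tool frame: the origin (TCP) lies where the fingers leave the gripper's body, on its centre line; the fingertips stand 88 mm ahead of it and the grasp point (between the pads) lies 69 mm ahead of it; z points along the fingers, y is the line along which they close (so a half turn about z gives the same grasp; the last joint's range is limited). The gripper opens to 92 mm and grips with 3 to 60 N. Pads are 20 mm wide; open, the fingers measure 128 mm over their backs; the gripper's body (75 mm by 189 mm) begins 69 mm behind the grasp point.
Start: joints at [-12.038, 9.076, 91.501, -0, 79.423, -12.038], TCP at [0.575, -0, 0.303] pointing down, gripper open.
Joint ranges: [-166.64, 166.64], [-54.1, 131.32], [10.49, 154.53], [-73.88, 253.88], [9.74, 151.15], [-171.62, 171.62]. Speed limits (degrees/s): [147.25, 147.25, 180, 180, 180, 180].

## Interface

Orientations are given as a 3x3 rotation matrix whose columns are the frame's x, y, z axes.
In Python, from plant import get_obs, read_camera, hand_in, boxes_of, silhouettes, tip_of gives the robot as it stands.
- The arm moves only by the tool jog_arm, called after ">>>" by a JSON object that holds its "name" and its "arguments", one argument or row to a line. Schema: {"type":"object","properties":{"segments":{"type":"object","properties":{"plan":{"type":"array","items":{"type":"array","items":{"type":"number"},"minItems":6,"maxItems":6},"minItems":1,"maxItems":10}},"additionalProperties":false,"required":["plan"]},"finger_gap":{"type":"number"},"clamp_n":{"type":"number"},"only":{"type":"string"},"quiet":{"type":"boolean"},"lines":{"type":"string"}},"required":["segments"],"additionalProperties":false}. segments is an object whose key "plan" holds a list of rows, 1 to 10 of them, each of 6 numbers: dx, dy, dz in shares of the most that a row can go, 1 being 62.5 mm, then a rotation vector rx, ry, rz in parts of the range, where 1.0 means 360 degrees; each row shifts and turns the commanded pose from where the row before left it, along the tool's axes as they then stand; what a row does not reach is not made up. A row lasts 1/8 s, in which the tool goes at most 0.0625 m and 10.7 degrees, less where a joint would pass 70% of its speed; a pose out of reach is approached as far as the arm can. finger_gap is the finger opening in m, set as the call begins (left out keeps the last). The fingers move at their own pace and stop on an object; clamp_n is the grip in N (left out, the last holds). Time passes only in rows, so rows that do not move let the fingers close. The tool returns the time, the measured TCP pose, the force, the opening and the grip force at its end. only (a regular expression) keeps the lines of the reply that match it, lines (a string "A,B") keeps lines A to B, and quiet returns only ok. A shift or turn number past 1, either way, is cut back to 1. Input that does not fit is refused with a message, and nothing moves.
- get_obs(): the state, without advancing time (a new reading comes with each control period).
- read_camera(name): name is "scene" or "side" or "wrist"; returns a dict with "color" (420x560x3 uint8, red, green, blue), "intrinsics" (3x3 intrinsics, pixels), "D" ([k1, k2, p1, p2, k3] as OpenCV has them; the pictures are not rectified), "xyz" and "rotation" of the camera in the world. Camera axes: x right, y up, looking along -z (the intrinsics and any distortion apply to the point x, -y, -z); pixel columns grow to the right and rows downward; lengths in m; the calibration is good to about 2 mm. A picture is of the moment at which its call begins. There is no depth.
- hand_in(): hands the job in; it is judged then, once.
Trained networks look in the newest picture that a camera, given by its name, has taken for a name from the list of things; names that differ only in an ending like _2 or _b are one class to them, and where a whole thing is asked for, a point or a joint stands for the part that bears it (a point fixed in the world has none). Each returns a list of dicts, best first, with "score" (0 to 1); they miss things now and then, are a little off and sometimes report something else, mostly with a low value. They report only what shows in the picture. A call takes as long as a camera call.
- boxes_of(camera, name): "rect" ([centre column, centre row, width, height] in pixels, round what is visible of it).
- silhouettes(camera, name): "pixels" (420x560 bool, what is visible of it) and "rect" ([centre column, centre row, width, height] in pixels, round what is visible of it).
- tip_of(camera, name): "pixel" ([row, column] in pixels: a listed point, or the origin of a listed thing).
The state is a dict: "t": time; "q": joint angles; "qvel": joint speeds; "joint_efforts": joint torques, N m; "position": TCP position; "tcp_rot": TCP orientation; "wrist_force": force on the tool from outside, world axes, zero at the start; "moment": the same for the moment, N m; "opening": finger opening in m; "grip_force": force on a finger pad.
Only numpy, scipy, OpenCV 4.12 (cv2) and the standard library are available. Lean on these libraries where they do the work, as an engineer would, in place of code of your own. Each camera call takes 0.05 s, during which the arm holds its last target. There are 200 camera calls.

## Task

Finish the breakfast tray round the white ramekin, with about 3 cm clear between it and each neighbour (left, right and behind as the robot sees the tray). First draw the lowest coaster out of the front of the dispenser, leaving the others stacked in it, lay it flat on the tray directly left of the ramekin with its long side running front to back, and then stand the honey jar (red lid) on the middle of that coaster. Lay the teaspoon front to back directly right of the ramekin and stand the salt shaker directly behind the ramekin; leave the ramekin, the store jar with the black lid and the striped mug where they are.

Things in the scene. Friction and masses are not known exactly. Their poses are not given: they have to be found in the camera images.
- tray: brown wooden serving tray that does not move, 360 mm wide (its y) by 250 mm deep (its x); origin at the centre of its underside. Floor 4 mm thick (things stand at z = 4 mm), rims 7 mm thick, 16 mm high; a hand bar up to 38 mm high at the left and right ends. Directions in this task are the tray's: +y left, -y right, -x front (near the robot), +x behind
- ramekin: white round ramekin, 80 mm diameter, 42 mm high, loose on the tray near its middle; origin at the centre of its underside, x and y axes as the tray's. Places from its centre along the tray's axes (about 3 cm clear): coaster centre 103 mm left (+y), teaspoon centre 84 mm right (-y), salt shaker centre 92 mm behind (+x)
- coaster_dispenser: plywood box, open on top, fixed on a 15 mm thick board over the burners, 108 (x) x 82 (y) x 56 mm high; origin at the centre of its underside. Holds five coasters on an 8 mm floor. A slot 11.5 mm high in its front (-x) lets only the lowest pass, over a tongue 40 mm wide, 8 mm thick, ending 118 mm from the origin. Drawn 60 mm to -x (a few N) it is free; the stack drops one place
- coaster: the lowest coaster, dark wood with cork inlay, 92 (its x) x 66 (its y) x 8 mm, 50 g; origin at the centre of its underside, 23 mm above the work surface (z = 0) at the start. Its front (-x) 40 to 46 mm stand out of the slot: grip it there from above across the 66 mm width, about 30 mm from its centre, fingers beside the tongue, tips at z = 26 mm
- top_coaster: the topmost coaster of the stack in the dispenser, like the lowest, origin at the centre of its underside, 40 mm above the dispenser's underside at the start and 32 mm once the lowest has been drawn; it must stay in the stack
- honey_jar: glass jar of honey with a red screw lid (56 mm diameter), body 58 mm (x) by 62 mm (y), 86 mm high, standing on the 15 mm thick board; origin at the centre of its underside. Grip it across the lid or the upper body, 55 to 80 mm up
- salt_shaker: glass salt shaker with a grey domed metal cap and white salt, 44 mm diameter, 90 mm high, standing on the 15 mm thick board; origin at the centre of its underside. Grip the body 40 to 70 mm up
- teaspoon: steel teaspoon lying flat, bowl up, on the 15 mm thick board, 130 mm long (its x; either end may point to the front in the end), 27 mm wide at the bowl (one end), 11 mm high; origin at the middle of its length, at the underside. Grip it from above across its middle, tips almost on the surface
- store_jar: square-shouldered glass jar with a black lid and grey contents, 60 mm wide, 85 mm high, on the same board, origin at the centre of its underside: a bystander that stays where it is
- mug: cream mug with beige stripes, 82 mm diameter, 97 mm high, handle at its -y side, at the back of the range behind the tray; origin at the centre of the underside of its bounding box: a bystander that stays where it is

How it is judged:
By the outcome, as a careful person would: the job done as asked, in the order asked, and still so for the second after the job is handed in, with the robot touching nothing.
It also fails if it takes over 112 s, if anything falls off the work surface, if the arm or the gripper's body presses on something with over 40 N, if the wrist force passes 120 N, or if a joint passes its speed limit or range.

## Working session

There is one attempt and no reset: what is moved stays moved. The work goes in short steps, Python scripts to look and compute and a tool call to move; the robot and the scene stay as the last step left them, time stands still between calls to the robot, and variables do not carry over. Pictures are saved under pics/ and viewed, at most 15 in all, crops included, and the job is handed in when it is done.

```bash
mkdir -p pics; ls; cat > h.py <<'E'
import numpy as np, cv2
from plant import *
def cam(n):
    c=read_camera(n); return {k:(np.array(v) if k!='color' else v) for k,v in c.items()}
def ray(c,uv):
    uv=np.array(uv,float).reshape(-1,1,2)
    p=cv2.undistortPoints(uv,c['intrinsics'],c['D']).reshape(-1,2)
    d=np.c_[p[:,0],-p[:,1],-np.ones(len(p))]@c['rotation'].T
    return c['xyz'],d
def atz(c,uv,z):
    o,d=ray(c,uv); return o+d*((z-o[2])/d[:,2])[:,None]
def proj(c,P):
    P=(np.atleast_2d(P)-c['xyz'])@c['rotation']; P=P*[1,-1,-1]
    return cv2.projectPoints(P,np.zeros(3),np.zeros(3),c['intrinsics'],c['D'])[0].reshape(-1,2)
def tri(obs):
    A=np.zeros((3,3));b=np.zeros(3)
    L=[]
    for c,uv in obs:
        o,d=ray(c,uv); d=d[0]/np.linalg.norm(d[0]); M=np.eye(3)-np.outer(d,d); A+=M;b+=M@o; L.append((M,o))
    x=np.linalg.solve(A,b); return x,[np.linalg.norm(M@(x-o)) for M,o in L]
def save(c,f): cv2.imwrite('pics/'+f,c['color'][:,:,::-1])
E
cat > a.py <<'E'
from h import *
C={n:cam(n) for n in('scene','side','wrist')}
for n in C: save(C[n],n+'0.png')
for o in 'tray ramekin coaster_dispenser coaster top_coaster honey_jar salt_shaker teaspoon store_jar mug'.split():
    ob=[];s=''
    for n in C:
        r=tip_of(n,o)
        s+=n+str([(np.round(x['pixel'],1).tolist(),round(x['score'],2)) for x in r[:2]])+' '
        if r and r[0]['score']>.4: ob.append((C[n],r[0]['pixel'][::-1]))
    print(o,s)
    if len(ob)>1: x,e=tri(ob);print('   ',x.round(4),np.round(e,4))
E
python3 a.py
```

```text
pics
tray scene[([180.7, 202.2], 0.84)] side[([314.5, 308.1], 0.77)] wrist[([36.7, 235.0], 0.63)] 
    [0.5239 0.167  0.0013] [0.0033 0.0008 0.0028]
ramekin scene[([189.6, 192.9], 0.62)] side[([311.0, 319.4], 0.7), ([180.0, 333.4], 0.24)] wrist[([53.4, 206.7], 0.73), ([144.6, 447.8], 0.57)] 
    [ 0.493   0.1529 -0.0021] [0.0015 0.0064 0.0055]
coaster_dispenser scene[([329.9, 301.4], 0.96), ([228.3, 288.6], 0.4)] side[([180.6, 313.2], 0.93)] wrist[([38.9, 235.3], 0.71)] 
    [ 0.5125 -0.1143  0.118 ] [0.2379 0.0266 0.2458]
coaster scene[([344.8, 285.3], 0.69)] side[([178.2, 330.8], 0.48)] wrist[([325.1, 246.6], 0.32)] 
    [ 0.446  -0.3365  0.0158] [0.0012 0.0012]
top_coaster scene[([326.0, 306.2], 0.8)] side[([206.0, 304.3], 0.68), ([167.0, 314.0], 0.48)] wrist[] 
    [ 0.5238 -0.3047 -0.061 ] [0.0036 0.0036]
honey_jar scene[([293.9, 240.4], 0.77)] side[([206.9, 336.8], 0.76)] wrist[] 
    [ 0.4355 -0.1913  0.0169] [0.003 0.003]
salt_shaker scene[] side[([231.6, 342.6], 0.56)] wrist[([257.7, 161.2], 0.93)] 
    [ 0.4274 -0.0875  0.021 ] [0.0055 0.0055]
teaspoon scene[([230.0, 289.8], 0.73), ([191.0, 194.9], 0.51)] side[([224.9, 264.6], 0.67)] wrist[([269.3, 319.4], 0.9)] 
    [ 0.6231 -0.1108  0.0137] [0.0032 0.0046 0.0021]
store_jar scene[] side[([208.9, 301.7], 0.81)] wrist[([322.0, 247.7], 0.61)] 
    [ 0.5296 -0.1872  0.0134] [0.0022 0.0022]
mug scene[([166.6, 303.2], 0.64)] side[([227.9, 264.5], 0.51), ([309.7, 321.3], 0.32)] wrist[([147.0, 446.8], 0.76)] 
    [0.6832 0.0134 0.1094] [0.0544 0.0642 0.0511]
```

View pics/scene0.png

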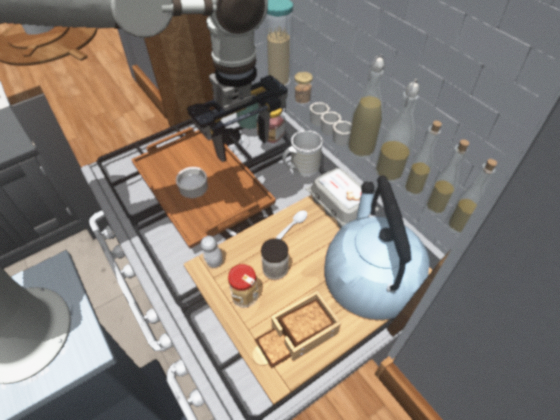

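View pics/side0.png

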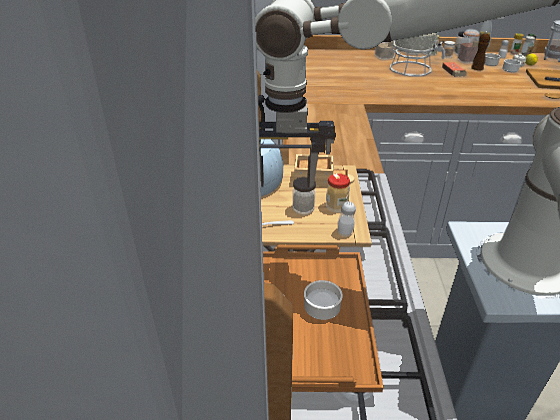

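View pics/wrist0.png

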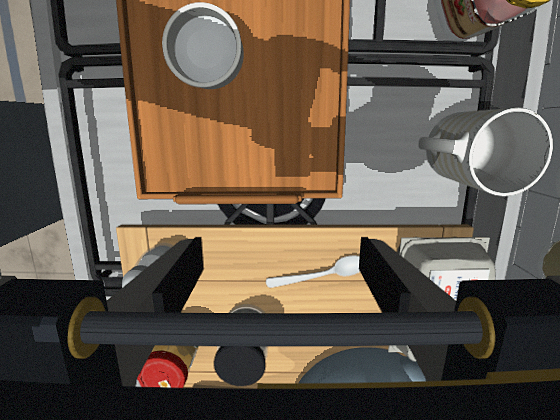

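The scene view shows dispenser at (305,325), its lowest coaster at (273,347), honey (242,285), store jar (275,258), shaker (210,248), spoon (293,222) and ramekin (192,182). The kettle at (375,265) is close to the dispenser. The side view agrees, with shaker (346,220), honey (338,192) and ramekin (322,298). The wrist view shows ramekin (202,45), spoon (317,273) and mug (495,150), with image up = +y.

```bash
python3 - <<'E'
from h import *
o=get_obs(); R=np.array(o['tcp_rot']);print(R.round(3),o['position'],o['t'])
w=cam('wrist'); print('cam',w['xyz'],(R.T@(w['xyz']-o['position'])).round(3)); print((R.T@w['rotation']).round(3))
# tray corners, outer, z=.016
print('tray',atz(w,[[137,198],[343,195],[347,3],[123,3]],.016).round(4))
s=cam('scene')
print('tray scene',atz(s,[[190,238],[273,198],[135,158],[205,128]],.016).round(4))
print('coaster corners z.031',atz(s,[[257,337],[277,366],[290,351]],.031).round(4))
print('board edge', atz(s,[[188,267],[315,200],[270,390]],.015).round(4))
for n,m,c in(('wrist','teaspoon',w),):
    P=silhouettes(n,m)[0]; yx=np.argwhere(P['pixels'])[:,::-1]; X=atz(c,yx,.018)[:,:2]; r=cv2.minAreaRect(X.astype(np.float32)*1000); print(m,r)
    mu=X.mean(0);u=np.linalg.svd(X-mu,full_matrices=False)[2];print(mu,u[0])
side=cam('side')
for n,c in(('wrist',w),('side',side),('scene',s)):
  for m in('ramekin','honey_jar','salt_shaker','store_jar'):
    for r in boxes_of(n,m)[:1]: print(n,m,np.round(r['rect'],1),round(r['score'],2))
E
python3 - <<'E'
from h import *
s=cam('scene'); cv2.imwrite('pics/c.png',cv2.resize(s['color'][230:400,180:400,::-1],None,fx=3.5,fy=3.5,interpolation=2))
E
```

```text
[[ 0.  1.  0.]
 [ 1. -0. -0.]
 [-0.  0. -1.]] [ 5.74996659e-01 -3.65167194e-05  3.02737003e-01] 1.65
cam [0.57344238 0.07096282 0.3848198 ] [ 0.071 -0.002 -0.082]
[[ 0.     0.966  0.257]
 [ 1.    -0.001  0.   ]
 [ 0.     0.257 -0.966]]
tray [[ 0.3981 -0.0143  0.016 ]
 [ 0.6481 -0.0106  0.016 ]
 [ 0.6432  0.1977  0.016 ]
 [ 0.4043  0.2001  0.016 ]]
tray scene [[ 0.4106  0.0033  0.016 ]
 [ 0.6425 -0.0063  0.016 ]
 [ 0.4069  0.3414  0.016 ]
 [ 0.6312  0.3409  0.016 ]]
coaster corners z.031 [[ 0.4073 -0.2967  0.031 ]
 [ 0.4073 -0.366   0.031 ]
 [ 0.4442 -0.3564  0.031 ]]
board edge [[ 0.3704 -0.0652  0.015 ]
 [ 0.7268 -0.0725  0.015 ]
 [ 0.374  -0.3912  0.015 ]]
teaspoon ((613.2257690429688, -113.33413696289062), (123.56220245361328, 23.511302947998047), 15.123985290527344)
[ 0.6200673  -0.11104233] [-0.96795371 -0.25112868]
wrist ramekin [202.3  45.1  82.7  90.3] 0.95
wrist honey_jar [168.2 370.1  61.4  39.6] 0.83
wrist salt_shaker [215.6 385.8  51.    4.5] 0.62
wrist store_jar [241.2 344.4  53.2  78.9] 0.72
side ramekin [323.5 302.8  38.7  37.3] 0.83
side honey_jar [337.1 190.9  21.5  39.1] 0.61
side salt_shaker [345.4 220.   12.9  33.4] 0.58
side store_jar [306.  196.4  23.8  43.7] 0.59
scene ramekin [191.6 184.4  31.8  22.7] 0.67
scene honey_jar [243.6 285.8  31.   40.7] 0.72
scene store_jar [275.1 259.3  24.3  43.8] 0.69
```

View pics/c.png

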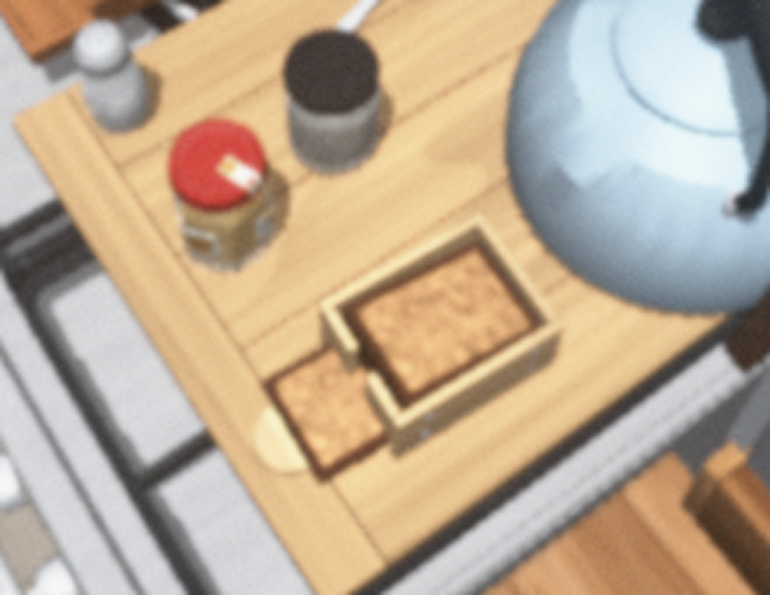

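The crop shows the shaker at full-image (210,255), honey base at (245,305) and dispenser mouth at (290,335). The coaster is axis-aligned, and its front edge spans (257,337) to (277,366). I'll turn the camera to the robot side and look down on the board.

The rows are not in the units I measure in: shifts go in shares of 62.5 mm and turns go in shares of 360 degrees. I convert before sending: -0.044 m is -0.704, -0.025 m is -0.4, -10 degrees / 360 = -0.0278.

>>> {"name": "jog_arm", "arguments": {
  "segments": {"plan": [[-0.704, -0.4, 0, 0, 0, 0], [-0.704, -0.4, 0, 0, 0, 0], [-0.704, -0.4, 0, 0, 0, 0], [-0.704, -0.4, 0, 0, 0, 0], [-0.704, -0.4, 0, 0, 0, 0], [0, 0, 0, 0, 0, -0.0278], [0, 0, 0, 0, 0, -0.0278], [0, 0, 0, 0, 0, -0.0278], [0, 0, 0, 0, 0, -0.0278], [0, 0, 0, 0, 0, -0.0278]]}
}}

```text
t: 3.75
position: [0.45, -0.22, 0.3028]
tcp_rot: [[-0.77, 0.638, 0.0], [0.638, 0.77, -0.0], [-0.0, 0.0, -1.0]]
wrist_force: [-0.4, -0.4, -0.0]
opening: 0.0919
grip_force: 0.0
```

>>> {"name": "jog_arm", "arguments": {
  "segments": {"plan": [[0, 0, 0, 0, 0, -0.0278], [0, 0, 0, 0, 0, -0.0278], [0, 0, 0, 0, 0, -0.0278], [0, 0, 0, 0, 0, -0.0278], [0, 0, 0, 0, 0, 0], [0, 0, 0, 0, 0, 0]]}
}}

```text
t: 4.5
position: [0.45, -0.22, 0.3027]
tcp_rot: [[-1.0, 0.003, 0.0], [0.003, 1.0, -0.0], [-0.0, -0.0, -1.0]]
wrist_force: [0.2, -0.6, 0.2]
opening: 0.0918
grip_force: 0.0
```

```bash
python3 - <<'E'
from h import *
print(get_obs()['tcp_rot'],get_obs()['q'])
w=cam('wrist'); save(w,'w1.png')
for o in 'coaster_dispenser coaster top_coaster honey_jar salt_shaker teaspoon store_jar'.split():
    print(o,[(np.round(x['rect'],1).tolist(),round(x['score'],2)) for x in boxes_of('wrist',o)[:2]],[(np.round(x['pixel'],1).tolist(),round(x['score'],2)) for x in tip_of('wrist',o)[:2]])
E
```

```text
[[-9.99995830e-01  2.88673230e-03  7.86903006e-05]
 [ 2.88673080e-03  9.99995833e-01 -1.91252281e-05]
 [-7.87451822e-05 -1.88979907e-05 -9.99999997e-01]] [-3.99050126e+01 -2.06241260e+00  1.03158161e+02  2.09087656e-03
  7.89000901e+01 -1.29740017e+02]
coaster_dispenser [([176.8, 207.5, 89.0, 164.6], 0.75)] []
coaster [([186.6, 167.4, 63.9, 43.8], 0.81)] []
top_coaster [([175.4, 235.2, 66.8, 78.3], 0.8)] [([234.4, 178.6], 0.95)]
honey_jar [([302.6, 188.7, 59.9, 64.4], 0.77)] [([183.3, 300.6], 0.6)]
salt_shaker [([406.6, 174.1, 64.8, 44.5], 0.64)] [([168.8, 389.6], 0.95)]
teaspoon [([366.6, 312.9, 25.4, 91.2], 0.78)] [([309.4, 366.0], 0.58), ([182.3, 299.9], 0.53)]
store_jar [([315.7, 266.1, 61.0, 74.3], 0.8)] [([248.1, 311.2], 0.56)]
```

View pics/w1.png

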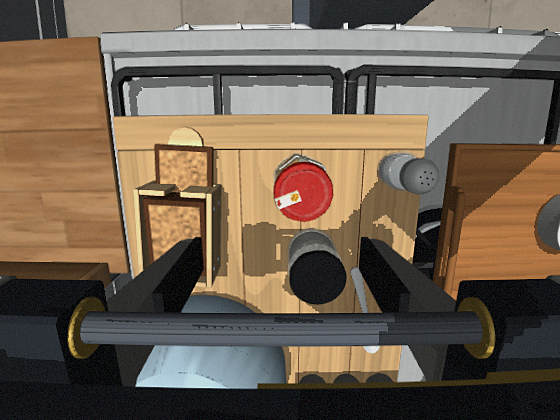

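The wrist view (up = -x, right = +y) shows the coaster's front edge at (156,145)–(214,148) and the dispenser mouth at row ~190. Honey lid is at (303,192), store lid (316,276), shaker cap (425,176) and spoon (366,313).

```bash
python3 - <<'E'
from h import *
w=cam('wrist');s=cam('scene');sd=cam('side')
print('coaster',atz(w,[[156,145],[214,148],[155,185],[214,187]],.031).round(4))
print('disp top front',atz(w,[[135,193],[220,192]],.071).round(4))
print('board front',atz(w,[[114,115],[428,115]],.015).round(4))
print('tray front right',atz(w,[[452,144]],.016).round(4))
def corr(m,z):
    P=silhouettes('wrist',m)[0]; return P['pixels'],P['score']
print('lid',atz(w,[[303,192]],.101).round(4),'honey base tip',atz(w,[[300.6,183.3]],.015).round(4))
print('cap',atz(w,[[418,175]],.1).round(4),'base tip',atz(w,[[389.6,168.8]],.015).round(4))
print('store lid',atz(w,[[316,276]],.1).round(4))
for n,m in(('salt',[.43,-.09,0.015]),('tri',None)): pass
print('honey tri',tri([(w,[300.6,183.3]),(s,[240.4,293.9][:]),(sd,[336.8,206.9])]))
print('shaker tri',tri([(w,[389.6,168.8]),(sd,[342.6,231.6])]))
print('spoon tri',tri([(w,[366,309.4]),(s,[289.8,230]),(sd,[264.6,224.9])]))
print('topc',tri([(w,[178.6,234.4]),(s,[306.2,326])]))
for nm,c in(('wrist',w),('scene',s)):
  P=[p for p in silhouettes(nm,'coaster')[:1]]
  for p in P:
    X=atz(c,np.argwhere(p['pixels'])[:,::-1],.031)[:,:2]*1000; print(nm,p['score'],X.min(0),X.max(0),cv2.minAreaRect(X.astype(np.float32)))
E
```

```text
coaster [[ 0.3971 -0.3607  0.031 ]
 [ 0.4008 -0.2956  0.031 ]
 [ 0.4425 -0.3663  0.031 ]
 [ 0.445  -0.2979  0.031 ]]
disp top front [[ 0.4433 -0.3718  0.071 ]
 [ 0.4424 -0.2834  0.071 ]]
board front [[ 0.3635 -0.4131  0.015 ]
 [ 0.3638 -0.0524  0.015 ]]
tray front right [[ 0.3962 -0.0205  0.016 ]]
lid [[ 0.4361 -0.2008  0.101 ]] honey base tip [[ 0.4436 -0.1976  0.015 ]]
cap [[ 0.4201 -0.0947  0.1   ]] base tip [[ 0.426  -0.0921  0.015 ]]
store lid [[ 0.5219 -0.1861  0.1   ]]
honey tri (array([ 0.43791682, -0.19413758,  0.01720203]), [np.float64(0.006393869690015269), np.float64(0.006253257259523695), np.float64(0.0012902563380051695)])
shaker tri (array([ 0.42868749, -0.09188649,  0.01323715]), [np.float64(0.002507222864280531), np.float64(0.002507222864280556)])
spoon tri (array([ 0.62137049, -0.1092874 ,  0.01377551]), [np.float64(0.005788856898943435), np.float64(0.0024809778361368), np.float64(0.006451485915926292)])
topc (array([ 0.49639086, -0.33832548,  0.0467303 ]), [np.float64(0.0006284642916495514), np.float64(0.0006284642916496943)])
wrist 0.68 [ 406.44270188 -230.23006862] [ 485.76068073 -161.94159191] ((446.1017150878906, -196.08477783203125), (68.28909301757812, 79.31654357910156), 89.99406433105469)
scene 0.76 [ 397.52124997 -365.34123739] [ 449.27265487 -297.29947357] ((423.4455261230469, -331.046630859375), (67.19398498535156, 50.867828369140625), 86.29883575439453)
```

Converted, -0.055 m is -0.88, 0.05 m is 0.8, 2 degrees / 360 = 0.0056.

>>> {"name": "jog_arm", "arguments": {
  "segments": {"plan": [[0.28, -0.88, 0, 0, 0, 0.0056], [0.28, -0.88, 0, 0, 0, 0.0056], [0, 0, 0.8, 0, 0, 0], [0, 0, 0.8, 0, 0, 0], [0, 0, 0, 0, 0, 0], [0, 0, 0, 0, 0, 0]]}
}}

```text
t: 6.25
position: [0.4138, -0.3301, 0.2047]
tcp_rot: [[-0.998, 0.069, 0.002], [0.069, 0.998, -0.002], [-0.002, -0.002, -1.0]]
wrist_force: [0.5, -0.3, 0.7]
opening: 0.0916
grip_force: 0.0
```

```bash
python3 - <<'E'
from h import *
w=cam('wrist'); save(w,'w2.png')
o=get_obs(); R=np.array(o['tcp_rot']); 
for m in('coaster','top_coaster','coaster_dispenser'):
  for p in silhouettes('wrist',m)[:1]:
    z={'coaster':.031,'top_coaster':.063,'coaster_dispenser':.071}[m]
    X=atz(w,np.argwhere(p['pixels'])[:,::-1],z)[:,:2]*1000; print(m,p['score'],np.percentile(X,[1,99],axis=0).round(1),cv2.minAreaRect(X.astype(np.float32)))
E
```

```text
coaster 0.96 [[ 396.3 -364.5]
 [ 449.9 -300.1]] ((424.0283508300781, -332.7334289550781), (65.7805404663086, 55.5067138671875), 86.94251251220703)
top_coaster 0.88 [[ 450.4 -368.3]
 [ 536.7 -302.8]] ((493.4660339355469, -336.53851318359375), (67.07186126708984, 86.47088623046875), 86.1070785522461)
coaster_dispenser 0.75 [[ 372.5 -377.7]
 [ 546.8 -295. ]] ((458.728515625, -334.36407470703125), (81.60620880126953, 177.15940856933594), 86.4056396484375)
```

View pics/w2.png

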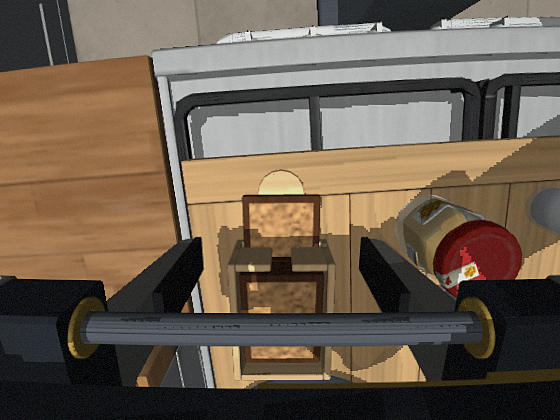

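Yaw is about -3.7°, the front edge is at x=0.398 and the centreline is y≈-0.332 at the grip. The coaster is centred between the fingers at (283,222). Descend, close and draw.

Converted, 0.04 m is 0.64, 0.035 m is 0.56.

>>> {"name": "jog_arm", "arguments": {
  "segments": {"plan": [[0, -0.032, 0.64, 0, 0, 0], [0, 0, 0.56, 0, 0, 0], [0, 0, 0.248, 0, 0, 0], [0, 0, 0, 0, 0, 0], [0, 0, 0, 0, 0, 0]]}
}}

```text
t: 7.08
position: [0.4138, -0.3323, 0.1139]
tcp_rot: [[-0.998, 0.07, 0.002], [0.07, 0.998, -0.002], [-0.002, -0.002, -1.0]]
wrist_force: [0.4, -0.1, 0.4]
opening: 0.0921
grip_force: 0.0
```

>>> {"name": "jog_arm", "arguments": {
  "segments": {"plan": [[0, 0, 0, 0, 0, 0], [0, 0, 0, 0, 0, 0], [0, 0, 0, 0, 0, 0], [0, 0, 0, 0, 0, 0], [0, 0, 0, 0, 0, 0], [0, 0, 0, 0, 0, 0]]},
  "finger_gap": 0.05,
  "clamp_n": 25
}}

```text
t: 7.82
position: [0.413, -0.3314, 0.1126]
tcp_rot: [[-0.998, 0.07, 0.0], [0.07, 0.998, 0.0], [-0.0, 0.0, -1.0]]
wrist_force: [-1.9, 1.8, 4.9]
opening: 0.0659
grip_force: 25.0
```

Converted, 0.01 m is 0.16.

>>> {"name": "jog_arm", "arguments": {
  "segments": {"plan": [[0.16, 0, 0, 0, 0, 0], [0.16, 0, 0, 0, 0, 0], [0.16, 0, 0, 0, 0, 0], [0.16, 0, 0, 0, 0, 0], [0.16, 0, 0, 0, 0, 0], [0.16, 0, 0, 0, 0, 0], [0.16, 0, 0, 0, 0, 0], [0.16, 0, 0, 0, 0, 0], [0, 0, 0, 0, 0, 0], [0, 0, 0, 0, 0, 0]]}
}}

```text
t: 9.07
position: [0.3325, -0.3254, 0.1118]
tcp_rot: [[-0.998, 0.07, -0.002], [0.07, 0.998, 0.001], [0.002, 0.001, -1.0]]
wrist_force: [-1.5, 0.0, 3.5]
opening: 0.0654
grip_force: 25.0
```

```bash
python3 - <<'E'
from h import *
w=cam('wrist'); save(w,'w3.png')
for m in('coaster','top_coaster'):
  for p in silhouettes('wrist',m)[:1]:
    X=atz(w,np.argwhere(p['pixels'])[:,::-1],{'coaster':.031,'top_coaster':.055}[m])[:,:2]*1000; print(m,p['score'],np.percentile(X,[1,99],axis=0).round(1),cv2.minAreaRect(X.astype(np.float32)))
E
```

```text
coaster 0.93 [[ 314.6 -360.1]
 [ 406.8 -295.4]] ((360.9915771484375, -327.93115234375), (65.91465759277344, 93.65536499023438), 86.60636901855469)
```

View pics/w3.png

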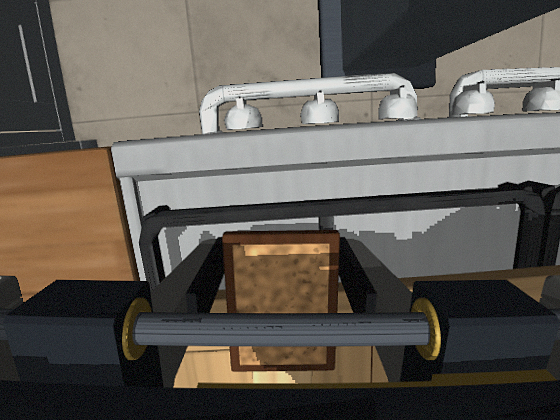

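The coaster is out, centred at (0.361,-0.328), 29 mm behind the TCP and squarely between the pads (picture columns 225–337). Lift it and hover beside the ramekin to measure the tray.

Converted, -0.055 m is -0.88, 0.0523 m is 0.8368, -2 degrees / 360 = -0.0056.

>>> {"name": "jog_arm", "arguments": {
  "segments": {"plan": [[0, 0, -0.48, 0, 0, 0], [0, 0, -0.8, 0, 0, 0], [0, 0, -0.88, 0, 0, -0.0056], [0, 0, -0.88, 0, 0, -0.0056], [-0.3456, 0.8368, 0, 0, 0, 0], [-0.3456, 0.8368, 0, 0, 0, 0], [-0.3456, 0.8368, 0, 0, 0, 0], [-0.3456, 0.8368, 0, 0, 0, 0], [-0.3456, 0.8368, 0, 0, 0, 0], [-0.3456, 0.8368, 0, 0, 0, 0]]}
}}

```text
t: 10.48
position: [0.4631, -0.0097, 0.3017]
tcp_rot: [[-1.0, -0.0, -0.0], [-0.0, 1.0, 0.0], [0.0, 0.0, -1.0]]
wrist_force: [0.3, -0.3, -0.6]
opening: 0.0657
grip_force: 25.0
```

>>> {"name": "jog_arm", "arguments": {
  "segments": {"plan": [[-0.3456, 0.8368, 0, 0, 0, 0], [-0.3456, 0.8368, 0, 0, 0, 0], [-0.3456, 0.8368, 0, 0, 0, 0], [-0.3456, 0.8368, 0, 0, 0, 0], [-0.3456, 0.8368, 0, 0, 0, 0], [0, 0, 0, 0, 0, 0], [0, 0, 0, 0, 0, 0], [0, 0, 0, 0, 0, 0]]}
}}

```text
t: 11.48
position: [0.5705, 0.2486, 0.3021]
tcp_rot: [[-1.0, 0.001, -0.0], [0.001, 1.0, -0.0], [0.0, -0.0, -1.0]]
wrist_force: [0.2, -0.6, 0.6]
opening: 0.0652
grip_force: 25.0
```

```bash
python3 - <<'E'
from h import *
C={n:cam(n) for n in('scene','side','wrist')}; save(C['wrist'],'w4.png')
for n in C:
  for m,z in(('ramekin',.046),('coaster',.2),('top_coaster',.055)):
    for p in silhouettes(n,m)[:1]:
      px=np.argwhere(p['pixels'])[:,::-1]; X=atz(C[n],px,z)[:,:2].astype(np.float32)*1000
      print(n,m,round(p['score'],2),np.round(p['rect']),np.percentile(X,[1,99],axis=0).round(1).tolist(),cv2.minAreaRect(X), cv2.minEnclosingCircle(X))
  for m in('ramekin','tray'): print(n,m,[(np.round(x['pixel'],1).tolist(),round(x['score'],2),atz(C[n],[x['pixel'][::-1]],.004 if m=='ramekin' else 0).round(4)) for x in tip_of(n,m)[:1]])
E
```

```text
scene ramekin 0.64 [191. 182.  29.  26.] [[451.2, 90.0], [530.0, 187.0]] ((487.33935546875, 138.64952087402344), (97.81846618652344, 78.58506774902344), 54.9078254699707) ((487.39385986328125, 138.6114044189453), 52.8430290222168)
scene coaster 0.59 [202.  88.  40.  24.] [[564.1, 238.5], [660.0, 307.7]] ((611.607421875, 272.5261535644531), (98.13794708251953, 71.24848175048828), 2.4900894165039062) ((611.085205078125, 275.38458251953125), 54.31360626220703)
scene top_coaster 0.9 [307. 325.  53.  46.] [[450.2, -366.7], [539.7, -303.3]] ((493.490966796875, -333.81890869140625), (64.91241455078125, 94.39424896240234), 85.08776092529297) ((496.06011962890625, -333.3575134277344), 52.515625)
scene ramekin [([190.5, 193.5], 0.81, array([[0.4904
[... 855 characters left out ...]
 0.1546, 0.004 ]]))]
side tray [([313.9, 312.3], 0.89, array([[0.5146, 0.165 , 0.    ]]))]
wrist ramekin 0.66 [188. 121.  82.  82.] [[455.7, 112.2], [529.8, 190.3]] ((492.86248779296875, 150.33746337890625), (79.92411804199219, 79.58708190917969), 42.85181427001953) ((493.4078063964844, 151.3414764404297), 41.857398986816406)
wrist coaster 0.6 [281. 300. 120. 138.] [[560.5, 211.5], [664.1, 283.7]] ((612.46923828125, 247.6605224609375), (106.13491821289062, 74.31448364257812), 1.055840015411377) ((612.724609375, 247.56228637695312), 63.05388259887695)
wrist ramekin [([123.7, 197.0], 0.89, array([[0.4949, 0.1487, 0.004 ]]))]
wrist tray [([144.8, 214.2], 0.9, array([[0.5198, 0.167 , 0.    ]]))]
```

View pics/w4.png

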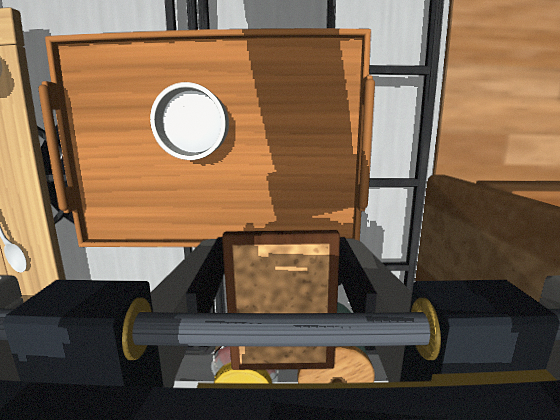

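The picture shows ramekin rim centre (188,120), tray front rim from (49,38) to (370,29), right-back corner (80,246), left end near (362,200), and the coaster held square.

```bash
python3 - <<'E'
from h import *
w=cam('wrist')
print(atz(w,[[49,38],[370,29],[80,246],[222,240]],.016).round(4))
print('ram',atz(w,[[188.5,120.5],[151,120],[226,120],[188,81],[188,160]],.046).round(4))
# automatic front rim line: top outer edge between rim and grey, fit
im=w['color'].astype(int); pts=[];b=[]
for c in range(90,340,5):
    col=im[:,c]; br=(col[:,0]-col[:,2]>35)
    r=np.where(br[:60])[0]
    # first run of >=5 brown
    for i in r:
        if br[i:i+6].all(): pts.append([c,i]);break
X=atz(w,pts,.016); print(np.polyfit(X[:,1],X[:,0],1), np.std(X[:,0]))
f=np.polyfit(X[:,1],X[:,0],1); k=abs(X[:,0]-np.polyval(f,X[:,1]))<.002; f=np.polyfit(X[k,1],X[k,0],1); print('front rim slope dx/dy',f,'yaw deg',-np.degrees(np.arctan(f[0])),k.sum())
E
```

```text
[[ 0.3999 -0.0082  0.016 ]
 [ 0.3955  0.3441  0.016 ]
 [ 0.645  -0.0094  0.016 ]
 [ 0.6359  0.1749  0.016 ]]
ram [[0.4919 0.1518 0.046 ]
 [0.491  0.112  0.046 ]
 [0.4916 0.1911 0.046 ]
 [0.4528 0.1538 0.046 ]
 [0.5331 0.1484 0.046 ]]
[-0.00491175  0.39717287] 0.0005300351911847
front rim slope dx/dy [-0.00491175  0.39717287] yaw deg 0.2814201206148153 50
```

Converted, 0.0538 m is 0.8608, 0.05 m is 0.8, -0.3 degrees / 360 = -0.0008.

>>> {"name": "jog_arm", "arguments": {
  "segments": {"plan": [[0.8592, 0.0432, 0, 0, 0, 0], [0.8608, 0.0432, 0, 0, 0, -0.0008], [0, 0, 0.8, 0, 0, 0], [0, 0, 0.8, 0, 0, 0], [0, 0, 0.8, 0, 0, 0], [0, 0, 0.56, 0, 0, 0], [0, 0, 0.192, 0, 0, 0], [0, 0, 0, 0, 0, 0], [0, 0, 0, 0, 0, 0]]}
}}

```text
t: 13.55
position: [0.4646, 0.2553, 0.1071]
tcp_rot: [[-1.0, -0.005, 0.003], [-0.005, 1.0, 0.001], [-0.003, 0.001, -1.0]]
wrist_force: [0.2, 0.2, -0.4]
opening: 0.0656
grip_force: 25.0
```

Converted, 0.006 m is 0.096, -0.001 m is -0.016.

>>> {"name": "jog_arm", "arguments": {
  "segments": {"plan": [[0.016, -0.016, 0.096, 0, 0, 0], [0, 0, 0.08, 0, 0, 0], [0, 0, 0.024, 0, 0, 0], [0, 0, 0, 0, 0, 0], [0, 0, 0, 0, 0, 0]]}
}}

```text
t: 14.18
position: [0.4624, 0.2539, 0.0936]
tcp_rot: [[-1.0, -0.005, -0.0], [-0.005, 1.0, -0.0], [0.0, -0.0, -1.0]]
wrist_force: [-3.9, -2.3, 7.9]
opening: 0.0659
grip_force: 25.0
```

Converted, -0.062 m is -0.992, -0.0549 m is -0.8784, 0.3 degrees / 360 = 0.0008.

>>> {"name": "jog_arm", "arguments": {
  "segments": {"plan": [[0, 0, 0, 0, 0, 0], [0, 0, 0, 0, 0, 0], [0, 0, 0, 0, 0, 0], [0, 0, -0.32, 0, 0, 0], [0, 0, -0.992, 0, 0, 0], [0, 0, -0.992, 0, 0, 0], [0, 0, -0.992, 0, 0, 0.0008], [-0.0864, -0.8784, 0, 0, 0, 0], [-0.0864, -0.8784, 0, 0, 0, 0], [-0.0864, -0.8784, 0, 0, 0, 0]]},
  "finger_gap": 0.078
}}

```text
t: 15.42
position: [0.4783, 0.0878, 0.2988]
tcp_rot: [[-1.0, -0.001, 0.001], [-0.001, 1.0, -0.0], [-0.001, -0.0, -1.0]]
wrist_force: [-0.0, 0.3, -1.0]
opening: 0.0784
grip_force: 0.0
```

>>> {"name": "jog_arm", "arguments": {
  "segments": {"plan": [[-0.0864, -0.8784, 0, 0, 0, 0], [-0.0864, -0.8784, 0, 0, 0, 0], [-0.0864, -0.8784, 0, 0, 0, 0], [-0.0864, -0.8784, 0, 0, 0, 0], [0, 0, 0, 0, 0, 0], [0, 0, 0, 0, 0, 0]]},
  "finger_gap": 0.092
}}

```text
t: 16.18
position: [0.4999, -0.1299, 0.2984]
tcp_rot: [[-1.0, 0.0, -0.001], [0.0, 1.0, 0.001], [0.001, 0.001, -1.0]]
wrist_force: [-0.3, 0.3, 0.8]
opening: 0.0917
grip_force: 0.0
```

```bash
python3 - <<'E'
from h import *
C={n:cam(n) for n in('scene','side','wrist')}; save(C['wrist'],'w5.png')
zs={'coaster':.012,'honey_jar':.101,'salt_shaker':.1,'top_coaster':.055}
for m in zs:
  for n in C:
    for p in silhouettes(n,m)[:1]:
      X=atz(C[n],np.argwhere(p['pixels'])[:,::-1],zs[m])[:,:2].astype(np.float32)*1000
      print(m,n,round(p['score'],2),np.round(p['rect']).tolist(),np.percentile(X,[1,99],axis=0).round(1).tolist(),[np.round(v,1) for v in cv2.minAreaRect(X)])
    print('   tip',[(np.round(x['pixel'],1).tolist(),round(x['score'],2),atz(C[n],[x['pixel'][::-1]],.004 if m=='coaster' else .015).round(4)[0]) for x in tip_of(n,m)[:1]])
E
```

```text
coaster scene 0.61 [178.0, 164.0, 36.0, 30.0] [[446.0, 215.6], [538.3, 286.4]] [array([492. , 251.7]), array([94.9, 73. ]), np.float64(2.4)]
   tip [([166.1, 178.6], 0.78, array([0.498 , 0.2516, 0.004 ]))]
coaster side 0.75 [326.0, 349.0, 50.0, 30.0] [[448.8, 224.0], [539.5, 290.1]] [array([493.9, 258. ]), array([92.7, 67.5]), np.float64(1.0)]
   tip []
coaster wrist 0.72 [230.0, 226.0, 62.0, 68.0] [[502.8, -233.7], [591.1, -158.1]] [array([ 547.3, -194.2]), array([73. , 97.4]), np.float64(54.7)]
   tip []
honey_jar scene 0.76 [243.0, 286.0, 28.0, 43.0] [[397.7, -261.3], [461.6, -174.3]] [array([ 430.5, -218. ]), array([95.3, 53.2]), np.float64(66.2)]
   tip []
honey_jar side 0.84 [337.0, 192.0, 26.0, 36.0] [[414.7, -227.2], [47
[... 749 characters left out ...]
, 0.67, array([ 0.4308, -0.0833,  0.015 ]))]
salt_shaker wrist 0.72 [322.0, 126.0, 50.0, 41.0] [[408.3, -112.9], [441.3, -74.8]] [array([425.3, -93.8]), array([35.4, 39.9]), np.float64(0.9)]
   tip [([128.3, 315.3], 0.73, array([ 0.4295, -0.0912,  0.015 ]))]
   tip [([325.0, 303.7], 0.89, array([ 0.5022, -0.324 ,  0.015 ]))]
top_coaster side 0.67 [324.0, 319.0, 115.0, 150.0] [[407.9, 12.7], [613.4, 378.6]] [array([513.3, 193.6]), array([215.4, 375.5]), np.float64(0.5)]
   tip [([169.3, 313.3], 0.58, array([ 0.4939, -0.3859,  0.015 ]))]
top_coaster wrist 0.55 [87.0, 190.0, 62.0, 82.0] [[447.9, -369.9], [536.9, -309.8]] [array([ 491.9, -339.9]), array([60.7, 92. ]), np.float64(86.6)]
   tip []
```

View pics/w5.png

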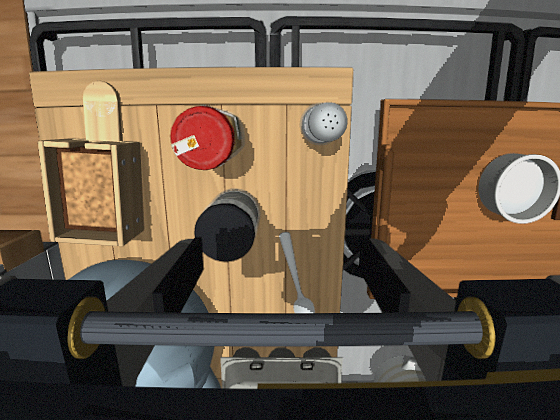

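The picture shows an empty slot with the stack still in the dispenser (88,190). Honey lid is at (202,138), shaker cap (326,122), store lid (225,232), and the spoon runs (287,233)–(305,310). Both fixed cameras put the coaster at ≈(0.493,0.255), on target.

```bash
python3 - <<'E'
from h import *
w=cam('wrist')
print('lid',atz(w,[[202.5,138],[171,138],[234,138]],.101).round(4)); print('cap',atz(w,[[326,122],[304,122],[347,122]],.095).round(4), atz(w,[[315.3,128.3]],.015))
im=w['color'].astype(int); red=((im[:,:,0]>120)&(im[:,:,1]<60)&(im[:,:,2]<70)).astype(np.uint8); red[:, :150]=0; red[200:]=0
c=max(cv2.findContours(red,0,2)[0],key=len); e=cv2.fitEllipse(cv2.convexHull(c)); print(e,atz(w,[e[0]],.101),atz(w,[e[0]],.095))
print('spoon ends',atz(w,[[284,234],[308,316]],.018).round(4))
E
```

```text
lid [[ 0.437  -0.2002  0.101 ]
 [ 0.4368 -0.228   0.101 ]
 [ 0.4371 -0.1725  0.101 ]]
cap [[ 0.4235 -0.0918  0.095 ]
 [ 0.4235 -0.1112  0.095 ]
 [ 0.4234 -0.0732  0.095 ]] [[ 0.42971299 -0.09255786  0.015     ]]
((202.50205993652344, 137.64486694335938), (59.978973388671875, 63.83076477050781), 151.3856658935547) [[ 0.43669838 -0.20014955  0.101     ]] [[ 0.43692485 -0.20161571  0.095     ]]
spoon ends [[ 0.5552 -0.1277  0.018 ]
 [ 0.6704 -0.0955  0.018 ]]
```

Converted, 0.05 m is 0.8, -0.035 m is -0.56.

>>> {"name": "jog_arm", "arguments": {
  "segments": {"plan": [[0.496, -0.56, 0, 0, 0, 0], [0.504, -0.56, 0, 0, 0, 0], [0, 0, 0.8, 0, 0, 0], [0, 0, 0.8, 0, 0, 0], [0, 0, 0.56, 0, 0, 0], [0, 0, 0.176, 0, 0, 0], [0, 0, 0, 0, 0, 0], [0, 0, 0, 0, 0, 0]]}
}}

```text
t: 18.58
position: [0.4386, -0.2012, 0.1545]
tcp_rot: [[-1.0, -0.0, 0.003], [-0.0, 1.0, -0.002], [-0.003, -0.002, -1.0]]
wrist_force: [0.6, 0.7, 0.1]
opening: 0.0917
grip_force: 0.0
```

>>> {"name": "jog_arm", "arguments": {
  "segments": {"plan": [[0, 0, 0, 0, 0, 0], [0, 0, 0, 0, 0, 0], [0, 0, 0, 0, 0, 0], [0, 0, 0, 0, 0, 0], [0, 0, 0, 0, 0, 0], [0, 0, 0, 0, 0, 0]]},
  "finger_gap": 0.04,
  "clamp_n": 35
}}

```text
t: 19.32
position: [0.4376, -0.2002, 0.1528]
tcp_rot: [[-1.0, 0.0, 0.0], [0.0, 1.0, 0.0], [-0.0, 0.0, -1.0]]
wrist_force: [0.3, 2.8, 4.4]
opening: 0.0559
grip_force: 34.4
```

Converted, 0.0568 m is 0.9088, -0.0069 m is -0.1104.

>>> {"name": "jog_arm", "arguments": {
  "segments": {"plan": [[0, 0, -0.32, 0, 0, 0], [0, 0, -0.72, 0, 0, 0], [0, 0, -0.72, 0, 0, 0], [0, 0, -0.64, 0, 0, 0], [-0.1104, 0.9088, 0, 0, 0, 0], [-0.1104, 0.9088, 0, 0, 0, 0], [-0.1104, 0.9088, 0, 0, 0, 0], [-0.1104, 0.9088, 0, 0, 0, 0], [-0.1104, 0.9088, 0, 0, 0, 0], [-0.1104, 0.9088, 0, 0, 0, 0]]}
}}

```text
t: 20.58
position: [0.4785, 0.142, 0.3018]
tcp_rot: [[-1.0, 0.0, -0.001], [0.0, 1.0, -0.001], [0.001, -0.001, -1.0]]
wrist_force: [1.0, -0.3, -2.9]
opening: 0.0561
grip_force: 34.4
```

>>> {"name": "jog_arm", "arguments": {
  "segments": {"plan": [[-0.1104, 0.9088, 0, 0, 0, 0], [-0.1072, 0.9104, 0, 0, 0, 0], [0, 0, 0, 0, 0, 0], [0, 0, 0.8, 0, 0, 0], [0, 0, 0.8, 0, 0, 0], [0, 0, 0.48, 0, 0, 0], [0, 0, 0.192, 0, 0, 0], [0, 0, 0, 0, 0, 0], [0, 0, 0, 0, 0, 0]]}
}}

```text
t: 21.7
position: [0.4937, 0.2541, 0.1624]
tcp_rot: [[-1.0, 0.0, 0.003], [0.0, 1.0, 0.001], [-0.003, 0.001, -1.0]]
wrist_force: [0.7, -0.2, -3.6]
opening: 0.0557
grip_force: 34.4
```

Converted, 0.006 m is 0.096, 0.004 m is 0.064.

>>> {"name": "jog_arm", "arguments": {
  "segments": {"plan": [[0, 0, 0.096, 0, 0, 0], [0, 0, 0.064, 0, 0, 0], [0, 0, 0.032, 0, 0, 0], [0, 0, 0, 0, 0, 0], [0, 0, 0, 0, 0, 0]]}
}}

```text
t: 22.32
position: [0.4927, 0.2542, 0.1499]
tcp_rot: [[-1.0, -0.0, 0.0], [-0.0, 1.0, -0.0], [-0.0, -0.0, -1.0]]
wrist_force: [-2.6, -1.5, 4.3]
opening: 0.0561
grip_force: 34.5
```

Converted, -0.06 m is -0.96, -0.0578 m is -0.9248.

>>> {"name": "jog_arm", "arguments": {
  "segments": {"plan": [[0, 0, 0, 0, 0, 0], [0, 0, 0, 0, 0, 0], [0, 0, 0, 0, 0, 0], [0, 0, -0.48, 0, 0, 0], [0, 0, -0.96, 0, 0, 0], [0, 0, -0.96, 0, 0, 0], [0.1776, -0.9248, 0, 0, 0, 0], [0.1776, -0.9248, 0, 0, 0, 0], [0.1776, -0.9248, 0, 0, 0, 0]]},
  "finger_gap": 0.088
}}

```text
t: 23.45
position: [0.4587, 0.0793, 0.2989]
tcp_rot: [[-1.0, -0.001, 0.001], [-0.001, 1.0, -0.0], [-0.001, -0.0, -1.0]]
wrist_force: [0.7, -1.6, 0.0]
opening: 0.088
grip_force: 0.0
```

>>> {"name": "jog_arm", "arguments": {
  "segments": {"plan": [[0.1776, -0.9248, 0, 0, 0, 0], [0.1776, -0.9248, 0, 0, 0, 0], [0.1776, -0.9248, 0, 0, 0, 0], [0, 0, 0, 0, 0, 0], [0, 0, 0.8, 0, 0, 0], [0, 0, 0.48, 0, 0, 0], [0, 0, 0, 0, 0, 0], [0, 0, 0, 0, 0, 0]]}
}}

```text
t: 24.45
position: [0.4268, -0.0923, 0.22]
tcp_rot: [[-1.0, -0.001, 0.002], [-0.001, 1.0, -0.001], [-0.002, -0.001, -1.0]]
wrist_force: [0.4, 0.9, -0.1]
opening: 0.0878
grip_force: 0.0
```

```bash
python3 - <<'E'
from h import *
w=cam('wrist'); save(w,'w6.png')
for p in silhouettes('wrist','salt_shaker')[:1]:
  print(p['score'],p['rect'],atz(w,np.argwhere(p['pixels'])[:,::-1],.095).min(0),atz(w,np.argwhere(p['pixels'])[:,::-1],.095).max(0))
print([(x,atz(w,[x['pixel'][::-1]],.015)) for x in tip_of('wrist','salt_shaker')[:1]])
E
```

```text
0.88 [285.6, 220.2, 55.7, 66.9] [ 0.39210003 -0.10733927  0.095     ] [ 0.43882914 -0.07200921  0.095     ]
[({'pixel': [207.5, 282.1], 'score': 0.72}, array([[ 0.42891901, -0.09249416,  0.015     ]]))]
```

View pics/w6.png

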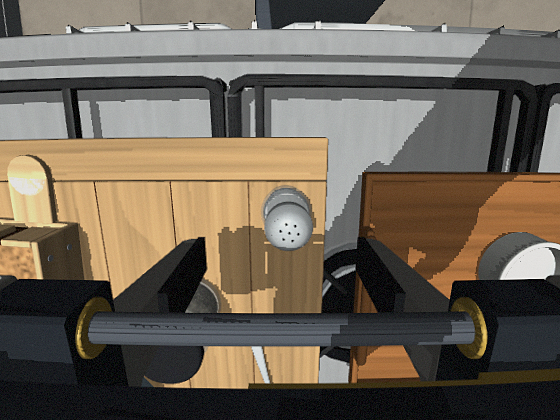

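The shaker cap's hole pattern is at (289,233) and its base front edge at (287,188), inside the finger gap.

```bash
python3 - <<'E'
from h import *
w=cam('wrist')
print(atz(w,[[289,233]],.105),atz(w,[[289,251],[289,205]],.09),atz(w,[[287,187],[264,209],[311,209]],.018))
E
```

```text
[[ 0.4228755  -0.08883165  0.105     ]] [[ 0.44206654 -0.08831866  0.09      ]
 [ 0.40752529 -0.08858902  0.09      ]] [[ 0.40898474 -0.08868005  0.018     ]
 [ 0.42999814 -0.11012814  0.018     ]
 [ 0.42994677 -0.06603682  0.018     ]]
```

Converted, 0.045 m is 0.72, 0.003 m is 0.048.

>>> {"name": "jog_arm", "arguments": {
  "segments": {"plan": [[0, 0.048, 0.72, 0, 0, 0], [0, 0, 0.48, 0, 0, 0], [0, 0, 0.096, 0, 0, 0], [0, 0, 0, 0, 0, 0], [0, 0, 0, 0, 0, 0]]}
}}

```text
t: 25.28
position: [0.427, -0.0903, 0.1393]
tcp_rot: [[-1.0, 0.0, 0.003], [0.0, 1.0, -0.001], [-0.003, -0.001, -1.0]]
wrist_force: [-0.0, 0.1, -0.4]
opening: 0.0881
grip_force: 0.0
```

>>> {"name": "jog_arm", "arguments": {
  "segments": {"plan": [[0, 0, 0, 0, 0, 0], [0, 0, 0, 0, 0, 0], [0, 0, 0, 0, 0, 0], [0, 0, 0, 0, 0, 0], [0, 0, 0, 0, 0, 0], [0, 0, 0, 0, 0, 0], [0, 0, 0, 0, 0, 0]]},
  "finger_gap": 0.03,
  "clamp_n": 25
}}

```text
t: 26.15
position: [0.4259, -0.0896, 0.1376]
tcp_rot: [[-1.0, 0.0, -0.0], [0.0, 1.0, 0.0], [0.0, 0.0, -1.0]]
wrist_force: [0.2, 0.7, -0.8]
opening: 0.0397
grip_force: 24.7
```

The rows are not in the units I measure in: shifts go in shares of 62.5 mm and turns go in shares of 360 degrees. I convert before sending: -0.05 m is -0.8, 0.0482 m is 0.7712.

>>> {"name": "jog_arm", "arguments": {
  "segments": {"plan": [[0, 0, -0.32, 0, 0, 0], [0, 0, -0.8, 0, 0, 0], [0, 0, -0.8, 0, 0, 0], [0, 0, -0.64, 0, 0, 0], [-0.5072, 0.7712, 0, 0, 0, 0], [-0.5072, 0.7712, 0, 0, 0, 0], [-0.5072, 0.7712, 0, 0, 0, 0], [-0.5072, 0.7712, 0, 0, 0, 0], [-0.5072, 0.7712, 0, 0, 0, 0], [0, 0, 0, 0, 0, 0]]}
}}

```text
t: 27.4
position: [0.5851, 0.1542, 0.2961]
tcp_rot: [[-1.0, -0.004, -0.002], [-0.004, 1.0, 0.0], [0.002, 0.0, -1.0]]
wrist_force: [-1.0, -0.8, -1.0]
opening: 0.0394
grip_force: 24.6
```

>>> {"name": "jog_arm", "arguments": {
  "segments": {"plan": [[0, 0, 0.8, 0, 0, 0], [0, 0, 0.8, 0, 0, 0], [0, 0, 0.64, 0, 0, 0], [0, 0, 0.288, 0, 0, 0], [0, 0, 0, 0, 0, 0], [0, 0, 0, 0, 0, 0]]}
}}

```text
t: 28.15
position: [0.5858, 0.1512, 0.1419]
tcp_rot: [[-1.0, 0.0, 0.004], [0.0, 1.0, 0.0], [-0.004, 0.0, -1.0]]
wrist_force: [0.5, -0.1, -1.5]
opening: 0.0392
grip_force: 24.6
```

Converted, 0.008 m is 0.128, 0.005 m is 0.08.

>>> {"name": "jog_arm", "arguments": {
  "segments": {"plan": [[0, 0, 0.128, 0, 0, 0], [0, 0, 0.08, 0, 0, 0], [0, 0, 0.024, 0, 0, 0], [0, 0, 0, 0, 0, 0], [0, 0, 0, 0, 0, 0]]}
}}

```text
t: 28.78
position: [0.5852, 0.1514, 0.1266]
tcp_rot: [[-1.0, -0.0, 0.002], [-0.0, 1.0, -0.0], [-0.002, -0.0, -1.0]]
wrist_force: [-2.2, -0.3, 6.0]
opening: 0.0394
grip_force: 25.2
```

Converted, -0.06 m is -0.96, -0.0579 m is -0.9264.

>>> {"name": "jog_arm", "arguments": {
  "segments": {"plan": [[0, 0, 0, 0, 0, 0], [0, 0, 0, 0, 0, 0], [0, 0, -0.48, 0, 0, 0], [0, 0, -0.96, 0, 0, 0], [0, 0, -0.96, 0, 0, 0], [0, 0, -0.64, 0, 0, 0], [-0.3008, -0.9264, 0, 0, 0, 0], [-0.3008, -0.9264, 0, 0, 0, 0], [-0.3008, -0.9264, 0, 0, 0, 0], [-0.3008, -0.9264, 0, 0, 0, 0]]},
  "finger_gap": 0.065
}}

```text
t: 30.02
position: [0.6599, -0.0821, 0.315]
tcp_rot: [[-1.0, -0.0, -0.0], [-0.0, 1.0, 0.0], [0.0, 0.0, -1.0]]
wrist_force: [1.1, 1.4, 0.3]
opening: 0.0652
grip_force: 0.0
```

>>> {"name": "jog_arm", "arguments": {
  "segments": {"plan": [[0, 0, 0, 0, 0, 0], [0, 0, 0, 0, 0, 0]]}
}}

```text
t: 30.28
position: [0.6594, -0.0798, 0.3147]
tcp_rot: [[-1.0, 0.0, -0.001], [0.0, 1.0, 0.001], [0.001, 0.001, -1.0]]
wrist_force: [-0.5, 0.5, -0.5]
opening: 0.0652
grip_force: 0.0
```

```bash
python3 - <<'E'
from h import *
C={n:cam(n) for n in('scene','side','wrist')}; save(C['wrist'],'w7.png')
w=C['wrist']
P=silhouettes('wrist','teaspoon')[0]; X=atz(w,np.argwhere(P['pixels'])[:,::-1],.018)[:,:2]; print(P['score'],P['rect'],cv2.minAreaRect(X.astype(np.float32)*1000))
for m,z in(('teaspoon',.015),('salt_shaker',.004),('honey_jar',.012),('ramekin',.004)):
  ob=[]
  for n in C:
    for x in tip_of(n,m)[:1]: print(m,n,round(x['score'],2),atz(C[n],[x['pixel'][::-1]],z).round(4)[0]); ob.append((C[n],x['pixel'][::-1]))
  if len(ob)>1: print('  tri',tri(ob)[0].round(4))
E
```

```text
0.96 [256.1, 152.4, 37.9, 110.9] ((616.9857177734375, -109.86345672607422), (130.81753540039062, 27.21703338623047), 12.719138145446777)
teaspoon scene 0.58 [ 0.6194 -0.1091  0.015 ]
teaspoon side 0.66 [ 0.6243 -0.1023  0.015 ]
teaspoon wrist 0.71 [ 0.6153 -0.1073  0.015 ]
  tri [ 0.6204 -0.1072  0.0112]
salt_shaker scene 0.94 [0.5847 0.1503 0.004 ]
salt_shaker side 0.56 [0.5897 0.1577 0.004 ]
salt_shaker wrist 0.59 [0.5829 0.1418 0.004 ]
  tri [ 0.5863  0.1506 -0.0025]
honey_jar scene 0.8 [0.4877 0.2586 0.012 ]
honey_jar side 0.83 [0.499  0.2542 0.012 ]
  tri [0.4933 0.2566 0.0132]
ramekin scene 0.97 [0.4963 0.1438 0.004 ]
ramekin side 0.81 [0.4935 0.1578 0.004 ]
ramekin wrist 0.97 [0.4885 0.1495 0.004 ]
  tri [ 0.4928  0.1508 -0.001 ]
```

View pics/w7.png

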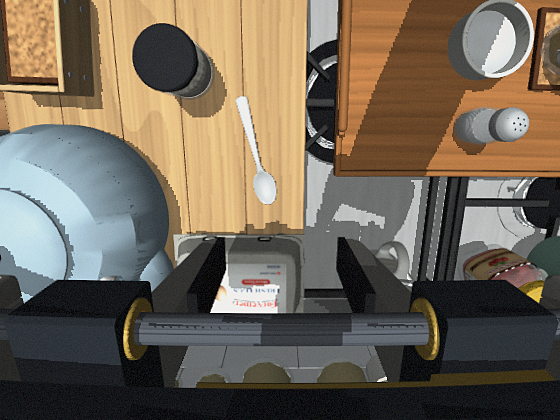

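The whole spoon is visible, handle tip (240,98) and bowl (265,190). It measures 131×27 mm, which matches, with centre (0.617,-0.110) and yaw ≈13–15°. The kettle (edge ≈(168,200)) and store jar (170,58) flank it, so I'll check the gripper body against both.

```bash
cat > k.py <<'E'
from h import *
w=cam('wrist'); im=w['color'].astype(int)
m=((im[:,:,2]-im[:,:,0]>18)&(im[:,:,2]>70)).astype(np.uint8); m[:, 200:]=0; m[:110]=0
n,l,st,_=cv2.connectedComponentsWithStats(m); k=(l==1+np.argmax(st[1:,4])).astype(np.uint8); print('kettle bbox',st[1+np.argmax(st[1:,4])])
h=cv2.convexHull(np.argwhere(k)[:,::-1].astype(np.int32)); k=cv2.fillConvexPoly(k,h,1)
for z in(.05,.1,.15):
  X=atz(w,h[:,0],z); print(z,[(x,round(float(X[abs(X[:,0]-x)<.012][:,1].max()),3)) for x in(.57,.59,.61,.63,.65,.67) if (abs(X[:,0]-x)<.012).any()])
P=silhouettes('wrist','store_jar')[0]; sj=P['pixels'].astype(np.uint8)
a=np.radians(13.5); ax=np.array([np.cos(a),np.sin(a)]); c0=np.array([.617,-.110])
for s in(0,.01,.02,.03):
  for yaw in(13.5,8,0):
   for tilt in(0,10,15):
    t=np.radians(yaw); tl=np.radians(tilt)
    tx=np.array([np.cos(t),np.sin(t),0]); ty0=np.array([-np.sin(t),np.cos(t),0]); up=np.array([0,0,1.])
    ty=np.cos(tl)*ty0-np.sin(tl)*up; u=np.cos(tl)*up+np.sin(tl)*ty0*1  # -y end lifts
    g=np.array([*(c0-s*ax),.017]); o=[]
    mask=np.zeros_like(k)
    pts=np.array([g+u*(.088+hh)+tx*i+ty*j for hh in(0,.12) for i in(-.0375,.0375) for j in(-.0945,.0945)])
    px=proj(w,pts).astype(np.int32); cv2.fillConvexPoly(mask,cv2.convexHull(px.reshape(-1,1,2)),1)
    print(s,yaw,tilt,'kettle px',int((mask&k).sum()),'jar px',int((mask&sj).sum()), 'min x', pts[:,0].min().round(3))
E
python3 k.py
```

```text
kettle bbox [    0   125   153   179 20635]
0.05 [(0.59, -0.269), (0.61, -0.248), (0.63, -0.238), (0.67, -0.23)]
0.1 [(0.59, -0.242), (0.61, -0.224), (0.63, -0.216), (0.65, -0.209)]
0.15 [(0.59, -0.205), (0.61, -0.193), (0.63, -0.193), (0.65, -0.188)]
0 13.5 0 kettle px 9371 jar px 0 min x 0.558
0 13.5 10 kettle px 3166 jar px 0 min x 0.55
0 13.5 15 kettle px 0 jar px 0 min x 0.547
0 8 0 kettle px 9500 jar px 0 min x 0.567
0 8 10 kettle px 3246 jar px 0 min x 0.562
0 8 15 kettle px 0 jar px 0 min x 0.56
0 0 0 kettle px 8939 jar px 0 min x 0.58
0 0 10 kettle px 3061 jar px 0 min x 0.58
0 0 15 kettle px 0 jar px 0 min x 0.58
0.01 13.5 0 kettle px 9615 jar px 0 min x 0.549
0.01 13.5 10 kettle px 3289 jar px 2 min x 0.541
0.01 13.5 15 kettle px 0 jar px 45 min x 0.537
0.01 8 0 kettle px 9201 jar px 9 min x 0.557
0.01 8 10 kettle px 3182 jar px 38 min x 0.552
0.01 8 15 kettle px 6 jar px 86 min x 0.55
0.01 0 0 kettle px 8131 jar px 79 min x 0.57
0.01 0 10 kettle px 3004 jar px 164 min x 0.57
0.01 0 15 kettle px 137 jar px 213 min x 0.57
0.02 13.5 0 kettle px 9015 jar px 784 min x 0.539
0.02 13.5 10 kettle px 3140 jar px 907 min x 0.531
0.02 13.5 15 kettle px 0 jar px 1114 min x 0.527
0.02 8 0 kettle px 8275 jar px 907 min x 0.547
0.02 8 10 kettle px 3022 jar px 1069 min x 0.542
0.02 8 15 kettle px 50 jar px 1269 min x 0.54
0.02 0 0 kettle px 7080 jar px 1256 min x 0.56
0.02 0 10 kettle px 2841 jar px 1440 min x 0.56
0.02 0 15 kettle px 357 jar px 1677 min x 0.56
0.03 13.5 0 kettle px 7918 jar px 2209 min x 0.529
0.03 13.5 10 kettle px 2698 jar px 2464 min x 0.521
0.03 13.5 15 kettle px 0 jar px 2708 min x 0.517
0.03 8 0 kettle px 7065 jar px 2392 min x 0.538
0.03 8 10 kettle px 2579 jar px 2660 min x 0.533
0.03 8 15 kettle px 159 jar px 2950 min x 0.53
0.03 0 0 kettle px 5920 jar px 2800 min x 0.55
0.03 0 10 kettle px 2500 jar px 3116 min x 0.55
0.03 0 15 kettle px 392 jar px 3356 min x 0.55
```

```bash
cat > k2.py <<'E'
from h import *
w=cam('wrist'); im7=cv2.imread('pics/w7.png')[:,:,::-1]; im5=cv2.imread('pics/w5.png')[:,:,::-1]
w5=dict(w); w5['xyz']=w['xyz']-np.array(get_obs()['position'])+[.4999,-.1299,.2984]
def km(im):
    im=im.astype(int); m=((im[:,:,2]-im[:,:,0]>6)&(im[:,:,2]>60)).astype(np.uint8); m[:,225:]=0; m[:100]=0
    m=cv2.morphologyEx(m,cv2.MORPH_OPEN,np.ones((5,5)))
    n,l,st,_=cv2.connectedComponentsWithStats(m); i=1+np.argmax(st[1:,4]); print(st[i]); return (l==i)
K=[(w,km(im7)),(w5,km(im5))]
s=cam('scene'); im=s['color'].astype(int); mk=((im[:,:,2]-im[:,:,0]>6)&(im[:,:,2]>60)).astype(np.uint8); mk[:,:325]=0;mk[:190]=0; mk=cv2.morphologyEx(mk,cv2.MORPH_CLOSE,np.ones((15,15)))
n,l,st,_=cv2.connectedComponentsWithStats(mk); i=1+np.argmax(st[1:,4]); print(st[i]); K.append((s,l==i))
v=im7.copy(); v[K[0][1]]=[255,0,255]; v5=im5.copy(); v5[K[1][1]]=[255,0,255]; vs=s['color'].copy(); vs[K[2][1]]=[255,0,255]
cv2.imwrite('pics/k.png',cv2.resize(np.hstack([v,v5,vs]),(800,200))[:,:,::-1])
for z in(.03,.06,.09,.11,.14,.17):
  out=[]
  for x in(.57,.60,.63,.66,.69):
    r=[]
    for c,m in K:
      ys=np.arange(-.32,-.12,.002); p=proj(c,np.c_[np.full(len(ys),x),ys,np.full(len(ys),z)]).round().astype(int)
      ok=[y for y,(u,vv) in zip(ys,p) if 0<=u<560 and 0<=vv<420 and m[vv,u]]
      r.append(round(max(ok),3) if ok else None)
    out.append((x,r))
  print(z,out)
E
python3 k2.py
```

```text
[    0   124   173   178 24087]
[  81  317  144   71 6050]
[  326   190   234   230 40568]
0.03 [(0.57, [None, None, None]), (0.6, [np.float64(-0.27), None, np.float64(-0.276)]), (0.63, [np.float64(-0.24), None, np.float64(-0.234)]), (0.66, [np.float64(-0.226), None, np.float64(-0.212)]), (0.69, [np.float64(-0.222), np.float64(-0.206), np.float64(-0.196)])]
0.06 [(0.57, [None, None, None]), (0.6, [np.float64(-0.254), None, np.float64(-0.268)]), (0.63, [np.float64(-0.226), None, np.float64(-0.238)]), (0.66, [np.float64(-0.212), np.float64(-0.2), np.float64(-0.218)]), (0.69, [np.float64(-0.21), np.float64(-0.22), np.float64(-0.206)])]
0.09 [(0.57, [None, None, np.float64(-0.31)]), (0.6, [np.float64(-0.236), None, np.float64(-0.264)]), (0.63, [np.float64(-0.21), np.float64(-0.192), np.float64(-0.24)]), (0.66, [np.float64(-0.2), np.float64(-0.214), np.float64(-0.224)]), (0.69, [np.float64(-0.2), np.float64(-0.214), np.float64(-0.212)])]
0.11 [(0.57, [None, None, np.float64(-0.298)]), (0.6, [np.float64(-0.226), None, np.float64(-0.264)]), (0.63, [np.float64(-0.2), np.float64(-0.188), np.float64(-0.244)]), (0.66, [np.float64(-0.192), np.float64(-0.208), np.float64(-0.23)]), (0.69, [np.float64(-0.194), np.float64(-0.202), np.float64(-0.224)])]
0.14 [(0.57, [None, None, np.float64(-0.294)]), (0.6, [np.float64(-0.208), np.float64(-0.182), np.float64(-0.266)]), (0.63, [np.float64(-0.186), np.float64(-0.2), np.float64(-0.252)]), (0.66, [np.float64(-0.18), np.float64(-0.196), np.float64(-0.238)]), (0.69, [np.float64(-0.186), None, np.float64(-0.238)])]
0.17 [(0.57, [None, np.float64(-0.22), np.float64(-0.292)]), (0.6, [np.float64(-0.192), np.float64(-0.19), np.float64(-0.272)]), (0.63, [np.float64(-0.172), np.float64(-0.188), np.float64(-0.258)]), (0.66, [np.float64(-0.17), None, np.float64(-0.252)]), (0.69, [np.float64(-0.17), None, np.float64(-0.242)])]
```

View pics/k.png

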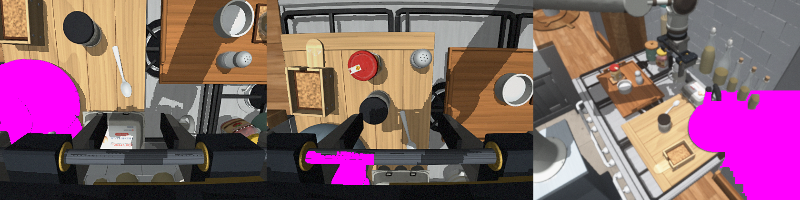

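The kettle mask is right in the scene view (third panel). It bounds the kettle to y ≤ -0.23 at body height, so an upright grasp clears it by ≥15 mm. Go for the spoon.

Converted, 0.05 m is 0.8, 0.0424 m is 0.6784, -6.75 degrees / 360 = -0.0188.

>>> {"name": "jog_arm", "arguments": {
  "segments": {"plan": [[0.6784, -0.4832, 0, 0, 0, 0], [0, 0, 0, 0, 0, -0.0188], [0, 0, 0, 0, 0, -0.0188], [0, 0, 0.8, 0, 0, 0], [0, 0, 0.8, 0, 0, 0], [0, 0, 0.8, 0, 0, 0], [0, 0, 0.64, 0, 0, 0], [0, 0, 0.16, 0, 0, 0], [0, 0, 0, 0, 0, 0], [0, 0, 0, 0, 0, 0]]},
  "finger_gap": 0.036
}}

```text
t: 32.52
position: [0.6187, -0.111, 0.1177]
tcp_rot: [[-0.972, -0.233, 0.004], [-0.233, 0.972, -0.001], [-0.003, -0.002, -1.0]]
wrist_force: [0.5, 0.3, -0.1]
opening: 0.0358
grip_force: 0.0
```

```bash
python3 - <<'E'
from h import *
w=cam('wrist'); save(w,'w8.png'); print(get_obs()['wrist_force'])
E
```

```text
[-0.19326064  0.6472106  -0.79503229]
```

View pics/w8.png

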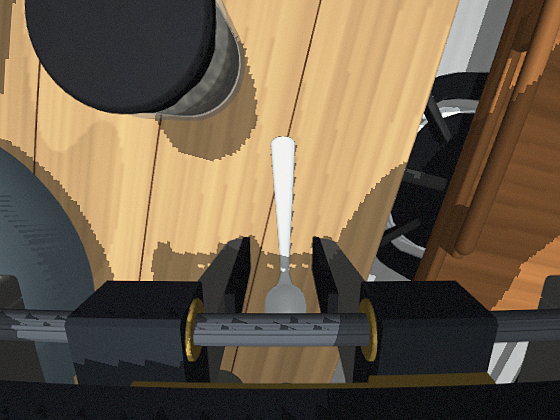

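The spoon runs between the fingers at columns 283–287, aligned with the tool. Lower and close.

Converted, 0.008 m is 0.128, 0.0045 m is 0.072.

>>> {"name": "jog_arm", "arguments": {
  "segments": {"plan": [[0, 0, 0.128, 0, 0, 0], [0, 0, 0.072, 0, 0, 0], [0, 0, 0, 0, 0, 0], [0, 0, 0, 0, 0, 0]]}
}}

```text
t: 33.08
position: [0.6175, -0.1105, 0.1035]
tcp_rot: [[-0.972, -0.234, 0.0], [-0.234, 0.972, -0.0], [-0.0, -0.0, -1.0]]
wrist_force: [-2.7, -0.1, 4.7]
opening: 0.0363
grip_force: 2.9
```

>>> {"name": "jog_arm", "arguments": {
  "segments": {"plan": [[0, 0, 0, 0, 0, 0], [0, 0, 0, 0, 0, 0], [0, 0, 0, 0, 0, 0], [0, 0, 0, 0, 0, 0], [0, 0, 0, 0, 0, 0], [0, 0, 0, 0, 0, 0]]},
  "finger_gap": 0,
  "clamp_n": 20
}}

```text
t: 33.83
position: [0.6178, -0.1105, 0.1035]
tcp_rot: [[-0.972, -0.233, 0.001], [-0.233, 0.972, -0.0], [-0.001, -0.0, -1.0]]
wrist_force: [-0.3, 1.4, 6.3]
opening: 0.0199
grip_force: 20.6
```

Converted, -0.05 m is -0.8, -0.04 m is -0.64.

>>> {"name": "jog_arm", "arguments": {
  "segments": {"plan": [[0, 0, -0.08, 0, 0, 0], [0, 0, -0.32, 0, 0, 0], [0, 0, -0.64, 0, 0, 0], [0, 0, -0.8, 0, 0, 0], [0, 0, 0, 0, 0, 0], [0, 0, 0, 0, 0, 0]]}
}}

```text
t: 34.58
position: [0.617, -0.1104, 0.2179]
tcp_rot: [[-0.972, -0.233, -0.0], [-0.233, 0.972, -0.0], [0.0, -0.0, -1.0]]
wrist_force: [-0.2, 0.4, 0.6]
opening: 0.0201
grip_force: 20.0
```

```bash
python3 - <<'E'
from h import *
w=cam('wrist'); save(w,'w9.png')
for n in('wrist','side','scene'):
  print(n,[(r['score'],r['rect']) for r in boxes_of(n,'teaspoon')[:2]])
E
```

```text
wrist []
side [(0.62, [282.1, 222.2, 22.9, 2.7])]
scene [(0.64, [292.1, 224.2, 28.5, 26.7])]
```

View pics/w9.png

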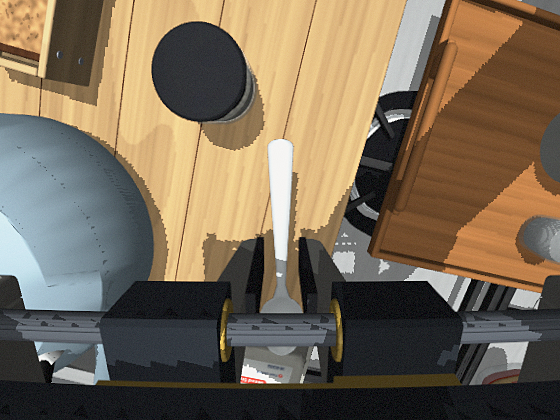

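```bash
python3 - <<'E'
from h import *
w=cam('wrist'); o=get_obs(); R=np.array(o['tcp_rot'])
for z in(.133,.137): print((atz(w,[[281,139],[281,200],[281,280],[286,350]],z)-o['position'])@R)
E
```

```text
[[ 0.06729616 -0.0006971   0.08337011]
 [ 0.03498826 -0.00068076  0.08329823]
 [-0.0127098  -0.00065614  0.08319211]
 [-0.06128779  0.00249617  0.08308877]]
[[ 0.06746525 -0.00070242  0.07937046]
 [ 0.03593917 -0.00068648  0.07930032]
 [-0.01060465 -0.00066245  0.07919677]
 [-0.05800711  0.00241358  0.07909593]]
```

Converted, 0.0445 m is 0.712, 0.0306 m is 0.4896, 6.6 degrees / 360 = 0.0183.

>>> {"name": "jog_arm", "arguments": {
  "segments": {"plan": [[0, 0, 0, 0, 0, 0.0183], [0, 0, 0, 0, 0, 0.0183], [0.4896, 0.712, 0, 0, 0, 0], [0.4896, 0.712, 0, 0, 0, 0], [0.4896, 0.712, 0, 0, 0, 0], [0.4912, 0.7104, 0, 0, 0, 0], [0, 0, 0, 0, 0, 0], [0, 0, 0, 0, 0, 0], [0, 0, 0, 0, 0, 0]]}
}}

```text
t: 35.95
position: [0.4946, 0.0658, 0.2177]
tcp_rot: [[-1.0, -0.004, 0.0], [-0.004, 1.0, -0.0], [-0.0, -0.0, -1.0]]
wrist_force: [0.6, -0.1, 0.1]
opening: 0.0199
grip_force: 20.0
```

>>> {"name": "jog_arm", "arguments": {
  "segments": {"plan": [[0, 0, 0.8, 0, 0, 0], [0, 0, 0.72, 0, 0, 0], [0, 0, 0.32, 0, 0, 0], [0, 0, 0, 0, 0, 0], [0, 0, 0, 0, 0, 0], [0, 0, 0, 0, 0, 0]]}
}}

```text
t: 36.7
position: [0.495, 0.0664, 0.1041]
tcp_rot: [[-1.0, -0.005, 0.003], [-0.005, 1.0, -0.0], [-0.003, -0.0, -1.0]]
wrist_force: [0.2, 0.2, 0.0]
opening: 0.0203
grip_force: 20.0
```

Converted, 0.006 m is 0.096, 0.0045 m is 0.072.

>>> {"name": "jog_arm", "arguments": {
  "segments": {"plan": [[0, 0.016, 0.096, 0, 0, 0], [0, 0, 0.072, 0, 0, 0], [0, 0, 0, 0, 0, 0], [0, 0, 0, 0, 0, 0]]}
}}

```text
t: 37.2
position: [0.494, 0.0678, 0.0925]
tcp_rot: [[-1.0, -0.005, 0.0], [-0.005, 1.0, 0.0], [-0.0, 0.0, -1.0]]
wrist_force: [-1.3, 0.9, 4.8]
opening: 0.02
grip_force: 22.1
```

>>> {"name": "jog_arm", "arguments": {
  "segments": {"plan": [[0, 0, 0, 0, 0, 0], [0, 0, 0, 0, 0, 0], [0, 0, 0, 0, 0, 0], [0, 0, -0.16, 0, 0, 0], [0, 0, -0.48, 0, 0, 0], [0, 0, -0.96, 0, 0, 0], [0, 0, -0.96, 0, 0, 0], [0, 0, -0.96, 0, 0, 0], [-0.8, 0.32, 0, 0, 0, 0]]},
  "finger_gap": 0.036
}}

```text
t: 38.33
position: [0.5454, 0.0881, 0.3215]
tcp_rot: [[-1.0, -0.004, 0.015], [-0.004, 1.0, -0.0], [-0.015, -0.001, -1.0]]
wrist_force: [1.3, 0.1, 0.6]
opening: 0.0356
grip_force: 0.0
```

>>> {"name": "jog_arm", "arguments": {
  "segments": {"plan": [[-0.88, 0.4, 0, 0, 0, 0], [-0.88, 0.4, 0, 0, 0, 0], [0, 0, 0, 0, 0, 0], [0, 0, 0, 0, 0, 0], [0, 0, 0, 0, 0, 0]]}
}}

```text
t: 38.95
position: [0.6526, 0.1384, 0.3134]
tcp_rot: [[-1.0, -0.005, 0.001], [-0.005, 1.0, 0.0], [-0.001, 0.0, -1.0]]
wrist_force: [0.5, 0.2, 0.1]
opening: 0.0361
grip_force: 0.0
```

```bash
python3 - <<'E'
from h import *
C={n:cam(n) for n in('scene','side','wrist')}; w=C['wrist']; save(w,'w10.png')
P=silhouettes('wrist','teaspoon')[0]; X=atz(w,np.argwhere(P['pixels'])[:,::-1],.007)[:,:2]; print(P['score'],P['rect'],cv2.minAreaRect(X.astype(np.float32)*1000))
P=silhouettes('wrist','ramekin')[0]; X=atz(w,np.argwhere(P['pixels'])[:,::-1],.046)[:,:2]; print(P['score'],cv2.minAreaRect(X.astype(np.float32)*1000))
for m,z in(('teaspoon',.004),('salt_shaker',.004),('honey_jar',.012),('ramekin',.004),('coaster',.004)):
  ob=[]
  for n in C:
    for x in tip_of(n,m)[:1]: print(m,n,round(x['score'],2),atz(C[n],[x['pixel'][::-1]],z).round(4)[0]); ob.append((C[n],x['pixel'][::-1]))
  if len(ob)>1: print('  tri',tri(ob)[0].round(4))
E
```

```text
0.73 [221.8, 55.7, 19.7, 111.4] ((500.4007568359375, 67.4569091796875), (25.877416610717773, 114.40123748779297), 88.3587646484375)
0.89 ((496.0043029785156, 149.36900329589844), (78.353271484375, 76.97676086425781), 0.47232532501220703)
teaspoon scene 0.45 [0.5027 0.0757 0.004 ]
teaspoon side 0.62 [0.5054 0.0635 0.004 ]
teaspoon wrist 0.7 [0.4905 0.0697 0.004 ]
  tri [0.4997 0.0706 0.0122]
salt_shaker scene 0.57 [0.5895 0.1553 0.004 ]
salt_shaker side 0.47 [0.587  0.1574 0.004 ]
salt_shaker wrist 0.89 [0.5859 0.1449 0.004 ]
  tri [0.5872 0.1508 0.0031]
honey_jar scene 0.92 [0.4818 0.2527 0.012 ]
honey_jar side 0.91 [0.4965 0.2496 0.012 ]
honey_jar wrist 0.77 [0.4961 0.2558 0.012 ]
  tri [0.4916 0.2538 0.0117]
ramekin scene 0.93 [0.4911 0.151  0.004 ]
ramekin side 0.7 [0.4949 0.1562 0.004 ]
ramekin wrist 0.92 [0.4896 0.1515 0.004 ]
  tri [0.4918 0.1526 0.0016]
coaster scene 0.51 [0.503  0.2548 0.004 ]
coaster side 0.92 [0.4939 0.2573 0.004 ]
  tri [0.4984 0.2559 0.0036]
```

View pics/w10.png

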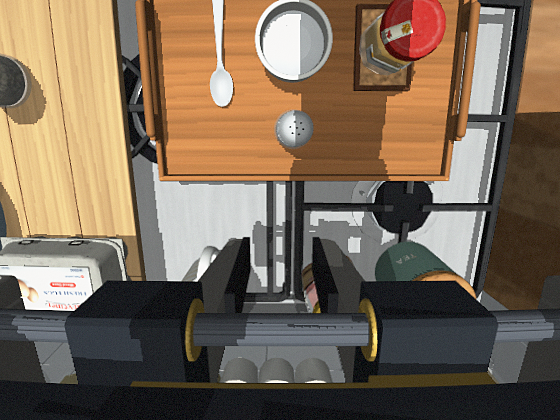

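The tray is complete: spoon at column 221 and parallel to the tray, ramekin (293,38), shaker (295,128) directly behind it, and honey on the coaster (383,45). The measured places agree with the targets to within a few mm, and the gripper is clear.

```bash
python3 -c "
from plant import *
print(hand_in())"
```

```text
the job is handed in; nothing more can be done
None
```

The job is handed in: coaster, honey jar, teaspoon and salt shaker are placed round the ramekin, each within a few millimetres of its target by camera, at 39 s; `hand_in()` gave no verdict.

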